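Fit the air nozzle into the push-fit port and open the air

ROBOT

A 6-joint arm with a two-finger parallel gripper is mounted at the origin on the work surface. World frame = base frame: x ahead of the robot, y to its left, z up, the work surface at z = 0. Lengths are in m, angles in rad, forces in N, time in s.
With the tool pointing down it reaches from about 0.35 to 0.85 m from the base axis. Payload 8.1 kg.
Tool frame: the origin (TCP) lies at the very end of the fingers, on their centre line; the grasp point (between the pads) lies 19 mm behind it (manip.grasp_offset is the distance from the TCP to the grasp point, in m); z points along the fingers, y is the line along which they close (so a half turn about z gives the same grasp; the last joint's range is limited). The gripper opens to 85 mm and grips with 20 to 120 N. Pads are 22 mm wide; open, the fingers measure 114 mm over their backs; the gripper's body (76 mm by 85 mm) begins 54 mm behind the grasp point. The pads swing forward as they close: fully open they stand 13 mm farther back than shut.
Start: joints at [1.098, 0.13, 1.488, -0, 1.523, -0.085], TCP at [0.227, 0.555, 0.231] pointing down, gripper open.
Joint ranges: [-2.96, 2.96], [-0.89, 2.26], [0.02, 2.5], [-1.34, 4.48], [0, 2.73], [-2.66, 2.66]. Speed limits (rad/s): [2.39, 2.39, 2.79, 3.14, 3.14, 3.14].

INTERFACE

Orientations are given as a unit quaternion [x, y, z, w].
In Python, from rig import manip, capture, spotter gives the robot as it stands. The module is installed in compiled form; this text tells all that it offers.
- The arm moves only by the tool move_arm, never from a script. Its arguments are lists of equal length, an entry for each row: "jaw": the opening, from -1 (shut) to 1 (fully open); "dp": the shift along the world's x, y, z in mm, a list of three; "turn": the turn, a rotation vector about the world's x, y, z in rad, a list of three. A call has 1 to 12 rows; each row shifts and turns the commanded pose from where the row before left it; what a row does not reach is not made up. A row lasts 1/8 s, in which the tool goes at most 62.5 mm and 10.7 degrees, less where a joint would pass 70% of its speed; a pose out of reach is approached as far as the arm can. A call with a gripper value outside its range is refused whole. The fingers move at their own pace and stop on an object; "grip_force" is the grip in N (left out, the last holds). Time passes only in rows, so rows that do not move let the fingers close. It gives the time, the measured TCP pose, the force, the opening and the grip force at its end, in the units of the state.
- manip.state(): the state, without advancing time (a new reading comes with each control period).
- capture(name): name is "side" or "top"; returns a dict with "img" (400x640x3 uint8, red, green, blue), "vertical_fov" (degrees; the focal length in pixels is half the picture's height over the tangent of half this angle, whatever the lens; pixels are square), "cx", "cy" (the principal point, pixels), "dist" ([k1, k2, p1, p2, k3] as OpenCV has them; the pictures are not rectified), "origin" and "orientation" of the camera in the world. Camera axes: x right, y up, looking along -z (the intrinsics and any distortion apply to the point x, -y, -z); pixel columns grow to the right and rows downward; lengths in m; the calibration is good to about 2 mm. A picture is of the moment at which its call begins. There is no depth.
- manip.finish_job(): hands the job in; it is judged then, once.
Trained networks look in a picture, given as the dict that the camera call returned (one of the last four; its "shot" number tells which), for a name from the list of things; names that differ only in an ending like _2 or _b are one class to them, and where a whole thing is asked for, a point or a joint stands for the part that bears it (a point fixed in the world has none). Each returns a list of dicts, best first, with "confidence" (0 to 1); they miss things now and then, are a little off and sometimes report something else, mostly with a low value. They report only what shows in the picture. A call takes as long as a camera call. They do not tell look-alikes from the thing itself.
- spotter.spot_in(query, picture): "position" ([x, y, z] in m, in world coordinates, good to about 4 mm: the middle of the surface that is visible of it).
- spotter.trace(query, picture): "pixels" (400x640 bool, what is visible of it).
- spotter.landmark_of(query, picture): "position" ([x, y, z] in m, in world coordinates, good to about 4 mm: a listed point, or the origin of a listed thing).
The state is a dict: "time_s": time; "q": joint angles; "joint_vel": joint speeds; "tau": joint torques, N m; "position": TCP position; "tcp_rot": TCP orientation; "contact_force": force on the tool from outside, world axes, zero at the start; "ft_torque": the same for the moment, N m; "finger_gap": finger opening in m; "grip_force": force on a finger pad.
Only numpy, scipy, OpenCV 4.12 (cv2) and the standard library are available. Lean on these libraries where they do the work, as an engineer would, in place of code of your own. Each camera call takes 0.05 s, during which the arm holds its last target. There are 200 camera calls.

TASK

The bag-opening nozzle has to go back on the air station: take the long nozzle with the round tapered head out of the wooden rack and push it, foot first and upright, into the open push-fit port, through the resistance of the seal until you feel it pressed firmly against the bottom, without forcing it. Then, with the nozzle home and let go, swing the toggle lever of the shut-off valve all the way over to open the air. Leave the other two fittings in the rack and the tape roll where they are.

Things in the scene. Friction and masses are not known exactly. Their poses are not given: they have to be found in the camera images.
- nozzle: the nozzle to fit: straight steel tube 16 mm in diameter and 120 mm long (lowest 6 mm tapering to 12 mm), with a round aluminium head 24 mm in diameter on top (cylinder 120 to 142 mm above the foot, then a cone to 150 mm). About 120 g. Origin at the centre of its foot end, z towards the head. Stands in a hole of the rack, foot 10 mm above the table; the tallest thing there
- nozzle_foot (a point): centre of the foot end face of the nozzle (the same point as its origin)
- nozzle_head (a point): on the nozzle's axis at mid-height of the round head, 131 mm above the foot: the place to grip it from above
- rack: plywood rack 70 x 210 x 50 mm (x, y, z), fixed, origin at the centre of its underside; three vertical holes 19 mm in diameter and 40 mm deep in a row along its y axis, at y = -65, 0 and +65 mm; so grip with the fingers closing along its x axis. Which thing stands in which hole varies
- fan_nozzle: another fitting in the rack, to be left: 16 mm tube with a flat 12 x 44 mm head, 105 mm long. Origin at its foot
- plug: another fitting in the rack, to be left: short blanking plug, 16 mm tube with a plain round head 30 mm in diameter, 78 mm long. Origin at its foot
- station: air station, fixed: steel base plate 100 x 240 x 8 mm (x, y, z), origin at the centre of its underside. At y = +70 mm stands an aluminium block 50 x 50 x 60 mm with a vertical push-fit port and a black collar on top; at y = -70 mm the shut-off valve with its toggle lever
- port (a point): centre of the port's mouth, on top of the black collar (74 mm above the table; 29 mm outside, 19.6 inside, 6 tall); z up. Bore below: 17.6 mm. Seal: push rises to some 7 to 15 N while the taper passes (foot 20 to 28 mm below the mouth), then 4 to 10 N of drag; hard bottom 42 mm below the mouth. Readings are good to some 2 mm, so feel for the bottom
- seat: the fixed shoulder at the bottom of the port, against which the foot of the tube comes to rest; origin 24 mm below that face (66 mm below the mouth), on the port's axis
- valve (a joint): angle of the toggle lever, 0 = shut (leaning to the station's -x side, 0.5 rad from upright), 1.0 = fully open (leaning to +x). It stays where it is left; about 1 to 2 N at its end move it. Starts between 0 and 0.15
- valve_tip (a point): centre of the black ball, 26 mm in diameter, at the end of the lever; 70 mm from the hinge, which lies 30 mm above the table at x = 0, y = -70 mm of the station and runs along the station's y axis
- tape: tape roll lying flat, 90 mm in diameter, 48 mm tall, loose, to be left. Origin at the centre of its underside
Things that resemble listed ones, but are neither listed nor needed, are in the scene too. What is shaped like the nozzle but pink or yellow is not meant.

How it is judged:
By the outcome, as a careful person would: the job done as asked, in the order asked, and still so for the second after the job is handed in, with the robot touching nothing.
It also fails if it takes over 72 s, if anything falls off the work surface, if the arm or the gripper's body presses on something with over 40 N, if the wrist force passes 120 N, or if a joint passes its speed limit or range.

## Working session

There is one attempt and no reset: what is moved stays moved. The work goes in short steps, Python scripts to look and compute and a tool call to move; the robot and the scene stay as the last step left them, time stands still between calls to the robot, and variables do not carry over. Pictures are saved under pics/ and viewed, at most 10 in all, crops included, and the job is handed in when it is done.

Besides the shell and the picture viewer there is one more tool, called after ">>>" as name(argument=value, ...) on one line, values as JSON. move_arm: Moves the arm, as the interface text tells. Its arguments: {"type":"object","properties":{"jaw":{"type":"array","items":{"type":"number"}},"dp":{"type":"array","items":{"type":"array","items":{"type":"number"}}},"turn":{"type":"array","items":{"type":"array","items":{"type":"number"}}},"grip_force":{"type":"number"}},"required":["jaw","dp","turn"]}

```bash
mkdir -p pics; cat > h.py <<'E'
import numpy as np, cv2
from rig import manip, capture, spotter
from scipy.spatial.transform import Rotation as R
def K(p):
    f=200/np.tan(np.radians(p["vertical_fov"])/2); return np.array([[f,0,p["cx"]],[0,f,p["cy"]],[0,0,1.]])
def proj(p,X):
    Rm=R.from_quat(p["orientation"]).as_matrix(); c=(np.atleast_2d(X)-p["origin"])@Rm; c=c*[1,-1,-1]
    return cv2.projectPoints(c.reshape(-1,1,3),np.zeros(3),np.zeros(3),K(p),np.array(p["dist"],float))[0].reshape(-1,2)
def ray(p,uv):
    n=cv2.undistortPoints(np.array(uv,float).reshape(-1,1,2),K(p),np.array(p["dist"],float)).reshape(-1,2)[0]
    d=R.from_quat(p["orientation"]).as_matrix()@np.array([n[0],-n[1],-1]); return np.array(p["origin"]),d/np.linalg.norm(d)
def onz(p,uv,z):
    o,d=ray(p,uv); return o+d*(z-o[2])/d[2]
def tri(ps,uvs):
    A=np.zeros((3,3));b=np.zeros(3)
    for p,uv in zip(ps,uvs):
        o,d=ray(p,uv);M=np.eye(3)-np.outer(d,d);A+=M;b+=M@o
    return np.linalg.solve(A,b)
E
python3 - <<'E'
from h import *
np.set_printoptions(precision=4,suppress=True)
for n in("side","top"):
    p=capture(n); cv2.imwrite(f"pics/{n}0.png",p["img"][:,:,::-1])
    print(n,p["origin"],p["orientation"],p["vertical_fov"])
    for q in("nozzle_head","nozzle_foot","nozzle","port","valve_tip","station","rack","tape","plug","fan_nozzle"):
        for r in spotter.landmark_of(q,p)[:4]:
            print(q,round(r["confidence"],2),np.array(r["position"]),proj(p,r["position"])[0].round(0))
print(manip.state(), manip.grasp_offset)
E
```

```text
side [ 0.225  -0.6802  0.7965] [ 0.3964 -0.1194 -0.2357  0.8792] 42.893277621976395
nozzle_head 0.95 [ 0.4962 -0.1154  0.1409] [280. 248.]
nozzle_head 0.8 [ 0.6027 -0.0766  0.1315] [320. 219.]
nozzle_head 0.56 [ 0.5845 -0.1369  0.1319] [328. 242.]
nozzle_foot 0.89 [ 0.4985 -0.114   0.0083] [282. 295.]
nozzle_foot 0.74 [ 0.5828 -0.1348 -0.0031] [325. 289.]
nozzle_foot 0.73 [ 0.6078 -0.0773 -0.0001] [321. 265.]
nozzle 0.92 [ 0.5823 -0.1345  0.0025] [324. 287.]
nozzle 0.57 [ 0.609  -0.0726  0.0019] [320. 262.]
nozzle 0.56 [ 0.4996 -0.1152  0.0096] [283. 294.]
port 0.89 [0.5094 0.2826 0.0755] [208. 159.]
valve_tip 0.69 [0.4912 0.1403 0.0947] [223. 189.]
station 0.62 [0.5113 0.2181 0.0053] [222. 197.]
rack 0.56 [ 0.4949 -0.182  -0.0045] [297. 325.]
tape 0.95 [0.7576 0.003  0.0003] [359. 218.]
plug 0.54 [ 0.4946 -0.1787  0.0098] [296. 319.]
plug 0.29 [0.4903 0.1412 0.0977] [223. 188.]
fan_nozzle 0.94 [ 0.4915 -0.248   0.0104] [314. 347.]
top [ 0.5063 -0.0166  1.1575] [ 0.0396 -0.0421 -0.7027  0.7091] 47.71780947766912
nozzle_head 0.57 [ 0.6068 -0.0798  0.1288] [349. 203.]
nozzle_head 0.55 
[... 592 characters left out ...]
6. 254.]
tape 0.84 [ 0.7607  0.0057 -0.0003] [313. 149.]
plug 0.7 [ 0.4938 -0.1861  0.0133] [388. 252.]
fan_nozzle 0.63 [ 0.4903 -0.2478  0.0121] [412. 254.]
fan_nozzle 0.5 [0.5085 0.2148 0.0011] [230. 245.]
{'time_s': 1.1, 'q': array([ 1.0976,  0.1304,  1.4882,  0.    ,  1.523 , -0.0854]), 'joint_vel': array([0.0008, 0.0017, 0.0004, 0.0012, 0.0015, 0.001 ]), 'tau': array([  0.0006, -56.9293, -50.0893,  -0.0001,   0.0003,  -0.    ]), 'position': array([0.2269, 0.5555, 0.2313]), 'tcp_rot': array([ 0.1927,  0.9813,  0.    , -0.    ]), 'contact_force': array([-0.2135, -0.0969, -0.9178]), 'ft_torque': array([ 0.0041, -0.0116, -0.0218]), 'grip_force': 0.0, 'finger_gap': 0.0853622438602112} 0.0187
```

```bash
python3 - <<'E'
import cv2,numpy as np
a=cv2.imread("pics/side0.png"); b=cv2.imread("pics/top0.png")
A=cv2.resize(a[130:370,190:390],None,fx=2,fy=2,interpolation=cv2.INTER_CUBIC); B=cv2.resize(b[130:370,180:440][:, :],None,fx=1.5,fy=1.5)
B=cv2.copyMakeBorder(B,0,480-B.shape[0],0,0,cv2.BORDER_CONSTANT)
cv2.imwrite("pics/crop0.png",np.hstack([A,B]))
E
```

```text
(no output)
```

View pics/crop0.png

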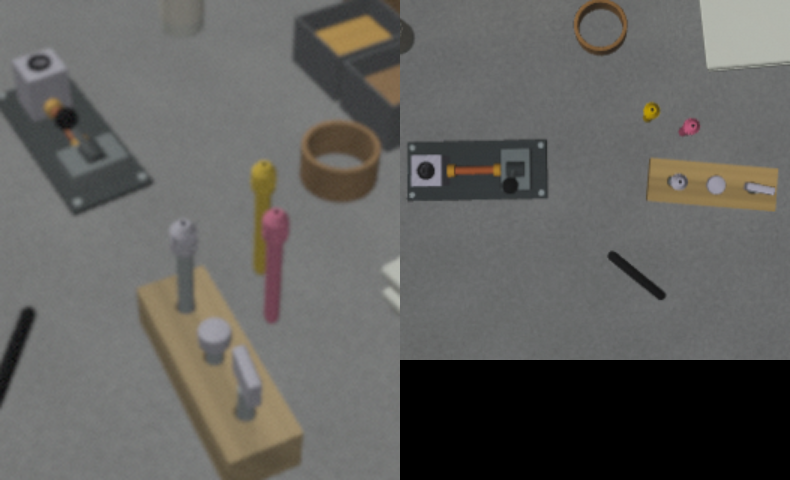

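View pics/side0.png

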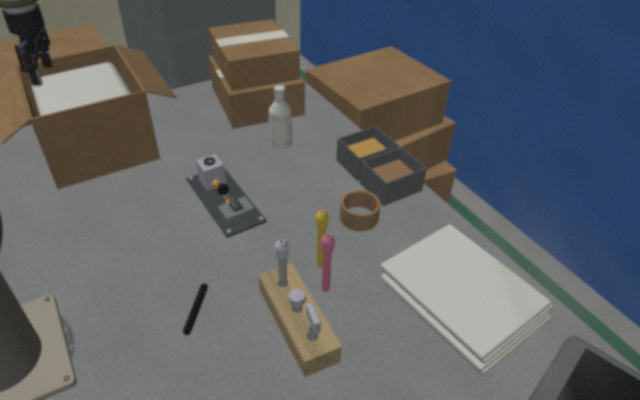

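The nozzle-shaped candidates in the side image are the steel one in the rack (281,248), the yellow one (321,218) and the pink one (328,242). The steel one fits: it stands in the rack and is the tallest thing there, and the crop confirms it. The port is at (208,159) and the valve ball at (223,189).

>>> move_arm(jaw=[1,1,1,1,1,1,1,1,1,1,1,1], dp=[[0,0,50],[22.4,-55,0],[22.4,-55,0],[22.4,-55,0],[22.4,-55,0],[22.4,-55,0],[22.4,-55,0],[22.4,-55,0],[22.4,-55,0],[22.4,-55,0],[22.4,-55,0],[22.4,-55,0]], turn=[[0,0,0],[0,0,-0.112],[0,0,-0.112],[0,0,-0.112],[0,0,-0.112],[0,0,-0.112],[0,0,-0.112],[0,0,-0.112],[0,0,-0.112],[0,0,-0.112],[0,0,-0.112],[0,0,-0.112]], grip_force=60)

```text
time_s: 2.6
position: [0.4738, -0.0516, 0.2817]
tcp_rot: [0.726, 0.688, 0.0, 0.0]
contact_force: [0.7, 0.2, 0.2]
finger_gap: 0.0854
grip_force: 0.0
```

>>> move_arm(jaw=[0.5,0.5,0.5,0.5,0.5,0.5,0.5], dp=[[12,-32,-20],[11,-32,-40],[0,0,0],[0,0,-30],[0,0,-35],[0,0,-35],[0,0,0]], turn=[[0,0,0],[0,0,0],[0,0,0],[0,0,0],[0,0,0],[0,0,0],[0,0,0]])

```text
time_s: 3.48
position: [0.4944, -0.1122, 0.1195]
tcp_rot: [0.724, 0.69, -0.001, -0.002]
contact_force: [0.3, -0.2, -0.2]
finger_gap: 0.0642
grip_force: 0.0
```

```bash
python3 - <<'E'
from h import *
np.set_printoptions(precision=4,suppress=True)
s=manip.state(); print(s["position"],s["contact_force"],s["finger_gap"])
p=capture("side"); 
for q in("nozzle_head",):
    for r in spotter.landmark_of(q,p)[:4]: print(q,round(r["confidence"],2),np.array(r["position"]))
t=capture("top")
A=cv2.resize(p["img"][180:300,210:360],None,fx=3,fy=3)
B=cv2.resize(t["img"][190:310,310:440],None,fx=3,fy=3)
cv2.imwrite("pics/c1.png",np.hstack([A,B])[:,:,::-1])
E
```

```text
[ 0.4944 -0.1122  0.1195] [ 0.3212 -0.1886 -0.2156] 0.06418550246813494
nozzle_head 0.96 [ 0.5823 -0.1405  0.1317]
nozzle_head 0.92 [ 0.6046 -0.0764  0.1333]
nozzle_head 0.77 [ 0.5005 -0.116   0.141 ]
```

View pics/c1.png

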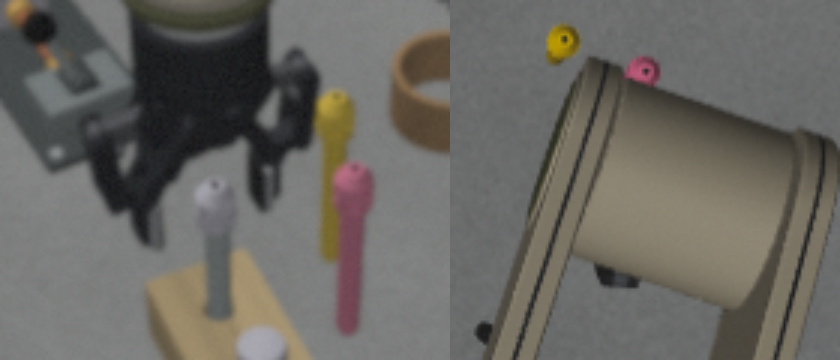

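The steel nozzle's head shows between the open fingers, at (215,205) in the left crop. I'll shift about 3 mm and close.

>>> move_arm(jaw=[0.5,0.2,-0.1,-0.4,-1,-1,-1,-1], dp=[[3,-3,1],[0,0,0],[0,0,0],[0,0,0],[0,0,0],[0,0,0],[0,0,0],[0,0,0]], turn=[[0,0,0],[0,0,0],[0,0,0],[0,0,0],[0,0,0],[0,0,0],[0,0,0],[0,0,0]], grip_force=60)

```text
time_s: 4.62
position: [0.4993, -0.1166, 0.1225]
tcp_rot: [0.724, 0.69, 0.0, 0.0]
contact_force: [-2.0, 0.1, 3.7]
finger_gap: 0.0222
grip_force: 58.7
```

>>> move_arm(jaw=[-1,-1,-1,-1,-1,-1,-1,-1], dp=[[0,0,10],[0,0,15],[0,0,20],[0,0,20],[0,0,25],[0,0,30],[0,0,10],[0,0,0]], turn=[[0,0,0],[0,0,0],[0,0,0],[0,0,0],[0,0,0],[0,0,0],[0,0,0],[0,0,0]], grip_force=80)

```text
time_s: 5.62
position: [0.4997, -0.1167, 0.2531]
tcp_rot: [0.724, 0.69, 0.0, 0.001]
contact_force: [0.3, 0.1, -0.9]
finger_gap: 0.0218
grip_force: 78.3
```

```bash
python3 - <<'E'
from h import *
np.set_printoptions(precision=4,suppress=True)
s=manip.state(); print(s["position"],s["contact_force"],s["finger_gap"])
p=capture("side"); 
for q in("nozzle_head","nozzle_foot"):
    for r in spotter.landmark_of(q,p)[:4]: print(q,round(r["confidence"],2),np.array(r["position"]),proj(p,r["position"])[0].round(0))
cv2.imwrite("pics/c2.png",cv2.resize(p["img"][130:330,200:400],None,fx=3,fy=3)[:,:,::-1])
E
```

```text
[ 0.4997 -0.1167  0.2531] [ 0.2755  0.1367 -0.9162] 0.021775711367559264
nozzle_head 0.72 [ 0.497  -0.1172  0.2723] [278. 192.]
nozzle_head 0.62 [ 0.5839 -0.1334  0.1308] [327. 241.]
nozzle_head 0.58 [ 0.61   -0.077   0.1313] [323. 218.]
nozzle_foot 0.97 [ 0.5006 -0.1184  0.1432] [282. 248.]
nozzle_foot 0.91 [ 0.5814 -0.1376  0.0002] [325. 289.]
nozzle_foot 0.75 [ 0.6101 -0.077   0.0009] [322. 264.]
```

View pics/c2.png

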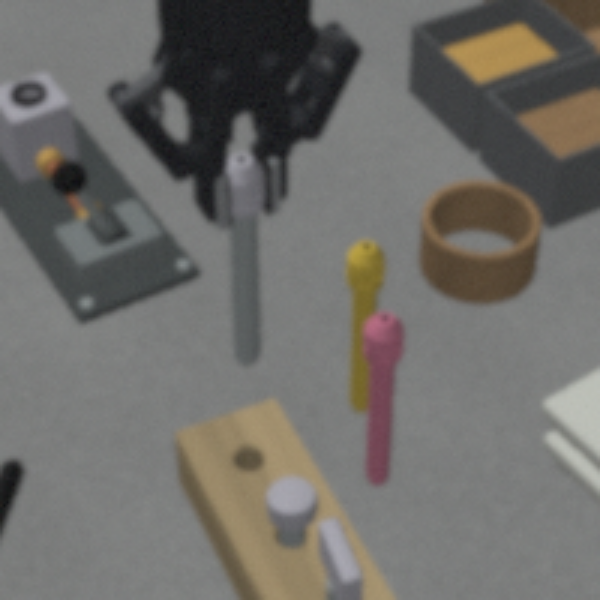

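The nozzle is held upright with its foot at about (247,360) in the crop; the rack hole is empty and the other two fittings are in place. Moving over the port.

>>> move_arm(jaw=[-1,-1,-1,-1,-1,-1,-1,-1,-1,-1,-1,-1], dp=[[1,25,0],[1,45,0],[1,50,0],[1,50,0],[1,50,0],[1,50,0],[2,50,0],[2,45,0],[1,24,0],[0,10,-15],[0,0,-20],[0,0,0]], turn=[[0,0,0],[0,0,0],[0,0,0],[0,0,0],[0,0,0],[0,0,0],[0,0,0],[0,0,0],[0,0,0],[0,0,0],[0,0,0],[0,0,0]])

```text
time_s: 7.28
position: [0.5085, 0.2805, 0.2133]
tcp_rot: [0.725, 0.689, -0.003, -0.001]
contact_force: [-0.7, -0.5, -2.2]
finger_gap: 0.022
grip_force: 78.4
```

```bash
python3 - <<'E'
from h import *
np.set_printoptions(precision=4,suppress=True)
s=manip.state(); print(s["position"],s["tcp_rot"],s["contact_force"])
I=[]
for n in("side","top"):
    p=capture(n)
    for q in("nozzle_head","nozzle_foot","port","station"):
        for r in spotter.landmark_of(q,p)[:3]:
            if r["position"][1]>.1: print(n,q,round(r["confidence"],2),np.array(r["position"]),proj(p,r["position"])[0].round(1))
    g=s["position"]; print("pred foot px",proj(p,g+[0,0,.0187-.131]),"port px",proj(p,[.511,.282,.074]))
    c=proj(p,[.511,.282,.09])[0].astype(int); x0,y0=max(c[0]-45,0),max(c[1]-60,0)
    print(n,"crop origin",x0,y0)
    I.append(cv2.resize(p["img"][y0:y0+110,x0:x0+90],None,fx=4.4,fy=4.4,interpolation=cv2.INTER_CUBIC))
cv2.imwrite("pics/c3.png",np.hstack(I)[:,:,::-1])
E
```

```text
[0.5085 0.2805 0.2133] [ 0.7246  0.6892 -0.0031 -0.0009] [-0.6723 -0.4956 -2.1919]
side nozzle_head 0.71 [0.5075 0.282  0.2297] [199.2 102.4]
side nozzle_foot 0.61 [0.5125 0.2798 0.103 ] [208.5 149.9]
side port 0.96 [0.5087 0.2839 0.0732] [207.8 159.7]
side station 0.7 [0.515  0.2159 0.0006] [224.4 198.4]
pred foot px [[206.8948 150.9307]] port px [[208.9984 159.6103]]
side crop origin 163 94
top nozzle_head 0.47 [0.5081 0.2811 0.2334] [176.  243.9]
top nozzle_foot 0.58 [0.5069 0.28   0.1029] [194.  244.8]
top port 0.82 [0.5122 0.2806 0.0716] [197.4 242.6]
top station 0.65 [ 0.5082  0.2142 -0.0009] [230.6 244.9]
pred foot px [[194.0166 244.0912]] port px [[196.5479 243.1286]]
top crop origin 149 183
```

View pics/c3.png

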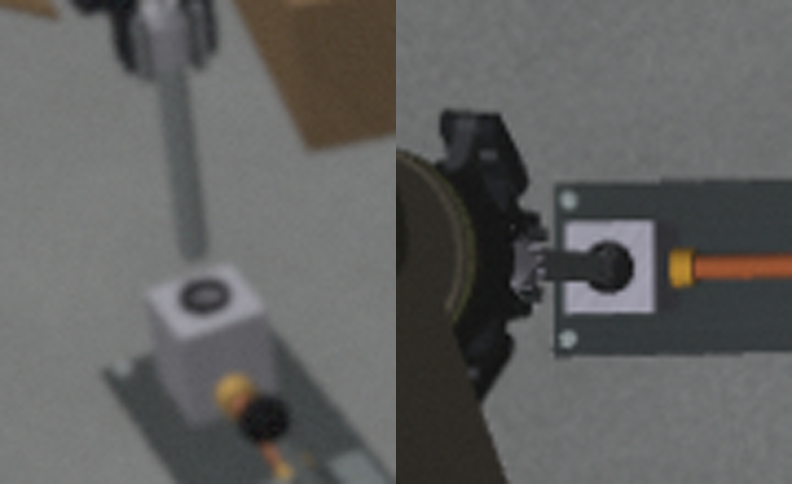

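The foot hangs just above and slightly left of the collar: foot end at about (207,152), collar at (209,161) in the side image. I'll do one finer measurement of collar and tube axis.

```bash
python3 - <<'E'
from h import *
np.set_printoptions(precision=4,suppress=True)
s=manip.state(); g=s["position"]; print(g,s["tcp_rot"],s["contact_force"])
# collar centroid: dark pixels inside block top
uv={}
P={}
for n in("side","top"):
    p=P[n]=capture(n); im=cv2.cvtColor(cv2.imread(f"pics/{n}0.png"),cv2.COLOR_BGR2GRAY)
    c=proj(p,[.511,.282,.071])[0]; x,y=c.round().astype(int)
    w=im[y-7:y+8,x-9:x+10].astype(float); 
    hi=np.percentile(w,90); ys,xs=np.mgrid[y-7:y+8,x-9:x+10]
    m=((xs-c[0])**2+(ys-c[1])**2<(8 if n=="side" else 8.5)**2); m=m
    wt=np.clip(hi*0.75-w,0,None)*m
    if n=="top": lab=cv2.connectedComponents((wt>0).astype(np.uint8))[1]; wt=wt*(lab==lab[7,9])
    uv[n]=[(wt*xs).sum()/wt.sum(),(wt*ys).sum()/wt.sum()]
    print(n,uv[n],"pred",c); print(w[7].astype(int))
    print("onz",onz(p,uv[n],.0715))
print("tri",tri([P["side"],P["top"]],[uv["side"],uv["top"]]))
# tube axis in side
for q in ("side","top"):
    for k in (.095,.06,.03,.005):
        print(q,k,proj(P[q],g+[0,0,.0187-.131+k])[0])
im=P["side"]["img"].mean(2); 
for k in (.09,.06,.03,.008):
    c=proj(P["side"],g+[0,0,.0187-.131+k])[0]; r=int(round(c[1])); print(r,int(c[0])-9,im[r,int(c[0])-9:int(c[0])+10].astype(int))
E
```

```text
[0.5105 0.2824 0.2178] [0.7243 0.6895 0.0004 0.0001] [-1.0956 -0.5125 -1.3994]
side [np.float64(208.80676722380758), np.float64(161.00391357521403)] pred [209.1454 160.6283]
[154 153 144 116  75  50  62  76  84  90  91  91  80  69  76 108 135 152
 154]
onz [0.5096 0.2803 0.0715]
top [np.float64(196.88589515205496), np.float64(243.44566738770837)] pred [196.8848 243.1395]
[147 146 127  67  30  51  58  36  40  45  38  29  29  30  27 127 152 149
 149]
onz [0.5103 0.2818 0.0715]
tri [0.5102 0.2823 0.07  ]
side 0.095 [202.1175 113.5084]
side 0.06 [204.0301 126.9002]
side 0.03 [205.6186 137.9748]
side 0.005 [206.9078 146.9309]
top 0.095 [180.273  242.8316]
top 0.06 [185.1225 242.9841]
top 0.03 [189.0232 243.1056]
top 0.005 [192.1081 243.201 ]
115 193 [119 120 119 118 118 115 104  95  89  88  88  86  86  99 113 120 120 124
 120]
127 195 [121 121 121 118 118 113 101  95  91  87  86  84  87 102 113 119 119 121
 121]
138 196 [122 122 120 120 122 120 110  98  90  91  87  84  85  97 112 120 120 122
 121]
146 197 [122 119 121 121 119 116 108 100  92  91  84  84  84  95 110 116 121 120
 118]
```

Port at (0.510, 0.282) and TCP at (0.5105, 0.2824), with the tube upright. Descending to just above the seal.

>>> move_arm(jaw=[-1,-1,-1,-1,-1,-1,-1,-1,-1], dp=[[0,0,-10],[0,0,-10],[0,0,-8],[0,0,-4],[0,0,-4],[0,0,-4],[0,0,-4],[0,0,-3],[0,0,0]], turn=[[0,0,0],[0,0,0],[0,0,0],[0,0,0],[0,0,0],[0,0,0],[0,0,0],[0,0,0],[0,0,0]], grip_force=90)

```text
time_s: 9.0
position: [0.5103, 0.2825, 0.1701]
tcp_rot: [0.724, 0.69, -0.0, -0.0]
contact_force: [0.1, 1.0, -1.0]
finger_gap: 0.0215
grip_force: 88.3
```

>>> move_arm(jaw=[-1,-1,-1,-1,-1,-1,-1], dp=[[0,0,-2],[0,0,-2],[0,0,-2],[0,0,-2],[0,0,-2],[0,0,-2],[0,0,0]], turn=[[0,0,0],[0,0,0],[0,0,0],[0,0,0],[0,0,0],[0,0,0],[0,0,0]])

```text
time_s: 9.88
position: [0.5108, 0.2826, 0.1588]
tcp_rot: [0.724, 0.69, 0.001, 0.0]
contact_force: [1.2, 0.8, 2.3]
finger_gap: 0.0218
grip_force: 88.7
```

>>> move_arm(jaw=[-1,-1,-1,-1,-1], dp=[[0,0,-2],[0,0,-2],[0,0,-2],[0,0,-1],[0,0,0]], turn=[[0,0,0],[0,0,0],[0,0,0],[0,0,0],[0,0,0]])

```text
time_s: 10.5
position: [0.5107, 0.2826, 0.1518]
tcp_rot: [0.724, 0.69, 0.001, 0.0]
contact_force: [1.0, 0.4, 4.8]
finger_gap: 0.0215
grip_force: 89.1
```

>>> move_arm(jaw=[-1,-1,-1,-1,-1], dp=[[0,0,-1.5],[0,0,-1.5],[0,0,-1],[0,0,-1],[0,0,0]], turn=[[0,0,0],[0,0,0],[0,0,0],[0,0,0],[0,0,0]])

```text
time_s: 11.12
position: [0.5107, 0.2828, 0.1471]
tcp_rot: [0.724, 0.69, 0.001, 0.0]
contact_force: [0.4, 0.1, 6.5]
finger_gap: 0.0217
grip_force: 89.4
```

>>> move_arm(jaw=[-1,-1], dp=[[0,0,-1],[0,0,0]], turn=[[0,0,0],[0,0,0]])

```text
time_s: 11.38
position: [0.5107, 0.2827, 0.1458]
tcp_rot: [0.724, 0.69, 0.001, 0.0]
contact_force: [0.6, 0.1, 5.0]
finger_gap: 0.0218
grip_force: 89.1
```

>>> move_arm(jaw=[-1,-1,-1], dp=[[0,0,-1],[0,0,-0.5],[0,0,0]], turn=[[0,0,0],[0,0,0],[0,0,0]])

```text
time_s: 11.75
position: [0.5107, 0.2827, 0.1446]
tcp_rot: [0.724, 0.69, 0.001, 0.0]
contact_force: [-0.2, 0.9, 7.5]
finger_gap: 0.0219
grip_force: 89.3
```

>>> move_arm(jaw=[-1,-1], dp=[[0,0,-0.5],[0,0,0]], turn=[[0,0,0],[0,0,0]])

```text
time_s: 12.0
position: [0.5108, 0.2828, 0.1446]
tcp_rot: [0.724, 0.69, 0.001, 0.0]
contact_force: [-0.9, 0.4, 10.4]
finger_gap: 0.0215
grip_force: 89.7
```

>>> move_arm(jaw=[-1,-1], dp=[[0,0,-0.7],[0,0,0]], turn=[[0,0,0],[0,0,0]])

```text
time_s: 12.25
position: [0.511, 0.283, 0.1445]
tcp_rot: [0.724, 0.69, 0.001, 0.0]
contact_force: [-1.7, -0.3, 13.5]
finger_gap: 0.0216
grip_force: 90.1
```

>>> move_arm(jaw=[-1,-1], dp=[[0,0,-0.7],[0,0,0]], turn=[[0,0,0],[0,0,0]])

```text
time_s: 12.5
position: [0.5113, 0.2832, 0.1445]
tcp_rot: [0.724, 0.69, 0.002, 0.0]
contact_force: [-2.2, -1.0, 16.2]
finger_gap: 0.0216
grip_force: 90.5
```

>>> move_arm(jaw=[-1,-1,-1,-1], dp=[[-0.3,-0.3,-1],[0,0,-1],[0,0,-0.5],[0,0,0]], turn=[[0,0,0],[0,0,0],[0,0,0],[0,0,0]])

```text
time_s: 13.0
position: [0.5119, 0.2835, 0.1444]
tcp_rot: [0.724, 0.69, 0.003, 0.001]
contact_force: [-5.0, 0.3, 28.7]
finger_gap: 0.0217
grip_force: 92.0
```

>>> move_arm(jaw=[-1,-1,-1], dp=[[0,0,2],[0,0,2],[0,0,0]], turn=[[0,0,0],[0,0,0],[0,0,0]])

```text
time_s: 13.38
position: [0.5106, 0.2826, 0.1446]
tcp_rot: [0.724, 0.69, 0.001, 0.0]
contact_force: [-0.5, 0.6, 9.8]
finger_gap: 0.0217
grip_force: 89.4
```

The force rose to 28.7 N while z stayed at 0.1445, so it is on the bottom. Unloading, releasing and rising.

>>> move_arm(jaw=[-1,0,0.5,0.5,0.5,0.5,0.5,0.5,0.5,0.5], dp=[[0,0,1.5],[0,0,0],[0,0,0],[0,0,0],[0,0,0],[0,0,15],[0,0,25],[0,0,35],[0,0,25],[0,0,0]], turn=[[0,0,0],[0,0,0],[0,0,0],[0,0,0],[0,0,0],[0,0,0],[0,0,0],[0,0,0],[0,0,0],[0,0,0]])

```text
time_s: 14.62
position: [0.5116, 0.2829, 0.249]
tcp_rot: [0.724, 0.69, 0.003, 0.001]
contact_force: [0.6, 0.1, -0.8]
finger_gap: 0.064
grip_force: 0.0
```

```bash
python3 - <<'E'
from h import *
np.set_printoptions(precision=4,suppress=True)
s=manip.state(); print(s["position"],s["tcp_rot"],s["contact_force"],s["finger_gap"])
I=[]
for n in("side","top"):
    p=capture(n)
    for q in("nozzle_head","nozzle_foot","valve_tip","station"):
        for r in spotter.landmark_of(q,p)[:3]:
            if r["position"][1]>.1: print(n,q,round(r["confidence"],2),np.array(r["position"]),proj(p,r["position"])[0].round(1))
    c=proj(p,[.511,.24,.09])[0].astype(int); x0,y0=max(c[0]-45,0),max(c[1]-60,0)
    print(n,"crop origin",x0,y0, "pred head px",proj(p,[.5105,.2825,.032+.131]))
    I.append(cv2.resize(p["img"][y0:y0+110,x0:x0+90],None,fx=4.4,fy=4.4,interpolation=cv2.INTER_CUBIC))
cv2.imwrite("pics/c4.png",np.hstack(I)[:,:,::-1])
E
```

```text
[0.5116 0.2829 0.249 ] [0.7242 0.6896 0.003  0.0011] [ 0.6365  0.0727 -0.8052] 0.06396890459943456
side nozzle_head 0.74 [0.5063 0.2805 0.1646] [202.6 128.1]
side valve_tip 0.69 [0.4911 0.1389 0.0917] [223.8 190.2]
side station 0.93 [0.51   0.2168 0.0017] [222.2 198.5]
side crop origin 169 103 pred head px [[204.1508 127.8176]]
top nozzle_head 0.76 [0.5111 0.2834 0.1643] [184.9 242.7]
top valve_tip 0.52 [0.4879 0.141  0.095 ] [253.3 253.8]
top station 0.68 [ 0.5092  0.2165 -0.0013] [229.7 244.5]
top crop origin 167 183 pred head px [[185.4268 242.997 ]]
```

View pics/c4.png

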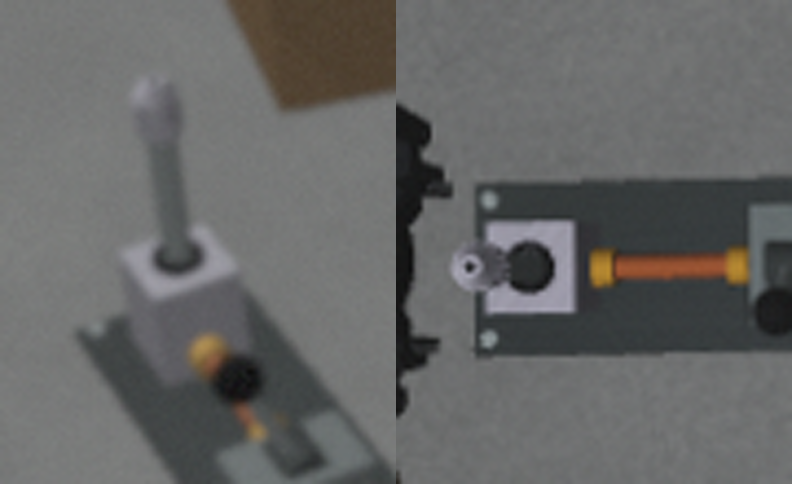

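The nozzle stands upright and seated: head at (203,128), about 164 mm high as expected. The valve ball is still shut at (224,190). I'll shut the fingers, go to the lever's -x side and go down.

>>> move_arm(jaw=[-1,-1,-1,-1,-1,-1,-1,-1,-1,-1,-1], dp=[[-20,-30,0],[-20,-40,0],[-20,-40,0],[-17,-33,0],[0,0,-30],[0,0,-40],[0,0,-40],[0,0,-30],[0,0,-20],[0,0,-6],[0,0,0]], turn=[[0,0,0],[0,0,0],[0,0,0],[0,0,0],[0,0,0],[0,0,0],[0,0,0],[0,0,0],[0,0,0],[0,0,0],[0,0,0]])

```text
time_s: 16.5
position: [0.433, 0.1392, 0.0791]
tcp_rot: [0.724, 0.69, -0.0, -0.0]
contact_force: [-0.4, -0.4, 0.8]
finger_gap: -0.0004
grip_force: 0.0
```

>>> move_arm(jaw=[-1,-1,-1,-1,-1,-1,-1,-1], dp=[[8,0,0],[8,0,0],[8,0,0],[8,0,0],[8,0,0],[8,0,0],[8,0,0],[0,0,0]], turn=[[0,0,0],[0,0,0],[0,0,0],[0,0,0],[0,0,0],[0,0,0],[0,0,0],[0,0,0]])

```text
time_s: 17.5
position: [0.4896, 0.1391, 0.0789]
tcp_rot: [0.724, 0.69, 0.0, 0.0]
contact_force: [-0.6, -0.2, 0.8]
finger_gap: 0.0003
grip_force: 0.0
```

>>> move_arm(jaw=[-1,-1,-1,-1], dp=[[6,0,0],[6,0,0],[4,0,0],[0,0,0]], turn=[[0,0,0],[0,0,0],[0,0,0],[0,0,0]])

```text
time_s: 18.0
position: [0.5053, 0.1391, 0.0789]
tcp_rot: [0.724, 0.69, 0.0, 0.0]
contact_force: [-0.2, 0.5, 0.0]
finger_gap: 0.0001
grip_force: 0.0
```

```bash
python3 - <<'E'
from h import *
np.set_printoptions(precision=4,suppress=True)
s=manip.state(); print(s["position"],s["contact_force"])
I=[]
for n in("side","top"):
    p=capture(n)
    for q in("valve_tip",):
        for r in spotter.landmark_of(q,p)[:2]: print(n,q,round(r["confidence"],2),np.array(r["position"]),proj(p,r["position"])[0].round(1))
    c=proj(p,[.511,.16,.09])[0].astype(int); x0,y0=max(c[0]-45,0),max(c[1]-60,0)
    I.append(cv2.resize(p["img"][y0:y0+110,x0:x0+90],None,fx=4.4,fy=4.4,interpolation=cv2.INTER_CUBIC))
cv2.imwrite("pics/c5.png",np.hstack(I)[:,:,::-1])
E
```

```text
[0.5053 0.1391 0.0789] [-0.1839  0.5392  0.0337]
side valve_tip 0.53 [0.536  0.1425 0.0955] [242.1 181.6]
```

View pics/c5.png

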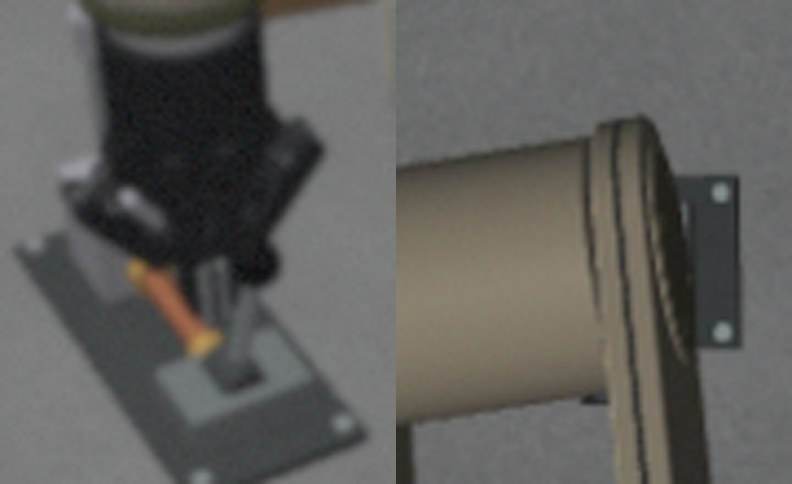

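The lever now leans to +x, with the ball at about (262,265) in the crop. Pushing on until the stop is felt.

>>> move_arm(jaw=[-1,-1,-1,-1], dp=[[3,0,0],[3,0,0],[2,0,0],[0,0,0]], turn=[[0,0,0],[0,0,0],[0,0,0],[0,0,0]])

```text
time_s: 18.7
position: [0.5132, 0.1391, 0.0789]
tcp_rot: [0.724, 0.69, 0.0, 0.0]
contact_force: [0.3, 0.4, 0.2]
finger_gap: -0.0
grip_force: 0.1
```

>>> move_arm(jaw=[-1,-1,-1], dp=[[1.5,0,0],[1.5,0,0],[0,0,0]], turn=[[0,0,0],[0,0,0],[0,0,0]])

```text
time_s: 19.08
position: [0.5161, 0.1391, 0.0789]
tcp_rot: [0.724, 0.69, 0.0, 0.0]
contact_force: [-1.2, 0.7, -0.4]
finger_gap: 0.0001
grip_force: 0.3
```

>>> move_arm(jaw=[-1,-1,-1], dp=[[1.5,0,0],[1.5,0,0],[0,0,0]], turn=[[0,0,0],[0,0,0],[0,0,0]])

```text
time_s: 19.45
position: [0.5192, 0.1392, 0.0789]
tcp_rot: [0.724, 0.69, 0.0, 0.0]
contact_force: [-0.0, -0.0, -0.6]
finger_gap: 0.0001
grip_force: 0.3
```

>>> move_arm(jaw=[-1,-1,-1], dp=[[1.5,0,0],[1,0,0],[0,0,0]], turn=[[0,0,0],[0,0,0],[0,0,0]])

```text
time_s: 19.82
position: [0.5216, 0.1392, 0.0789]
tcp_rot: [0.724, 0.69, 0.0, 0.0]
contact_force: [-0.7, -0.1, -0.5]
finger_gap: -0.0002
grip_force: 0.3
```

>>> move_arm(jaw=[-1,-1,-1], dp=[[1.5,0,0],[1,0,0],[0,0,0]], turn=[[0,0,0],[0,0,0],[0,0,0]])

```text
time_s: 20.2
position: [0.5225, 0.1391, 0.0786]
tcp_rot: [0.724, 0.69, -0.001, -0.001]
contact_force: [-8.7, -0.4, 4.7]
finger_gap: -0.0
grip_force: 4.6
```

```bash
python3 - <<'E'
from h import *
np.set_printoptions(precision=4,suppress=True)
s=manip.state(); print(s["position"],s["contact_force"])
p=capture("side")
for r in spotter.landmark_of("valve_tip",p)[:2]: print(round(r["confidence"],2),np.array(r["position"]),proj(p,r["position"])[0].round(1))
for a in (.2,.3,.4,.5): print(a,proj(p,[.5085+.07*np.sin(a),.1425,.03+.07*np.cos(a)])[0])
c=proj(p,[.511,.16,.09])[0].astype(int); x0,y0=c[0]-45,c[1]-60; print(x0,y0)
cv2.imwrite("pics/c6.png",cv2.resize(p["img"][y0+30:y0+110,x0:x0+90],None,fx=6,fy=6,interpolation=cv2.INTER_CUBIC)[:,:,::-1])
E
```

```text
[0.5225 0.1391 0.0786] [-8.7466 -0.3804  4.6861]
0.69 [0.5512 0.1466 0.0887] [247.9 180.9]
0.2 [236.2493 182.3767]
0.3 [239.1836 182.045 ]
0.4 [242.0349 181.9825]
0.5 [244.7732 182.1868]
183 122
```

View pics/c6.png

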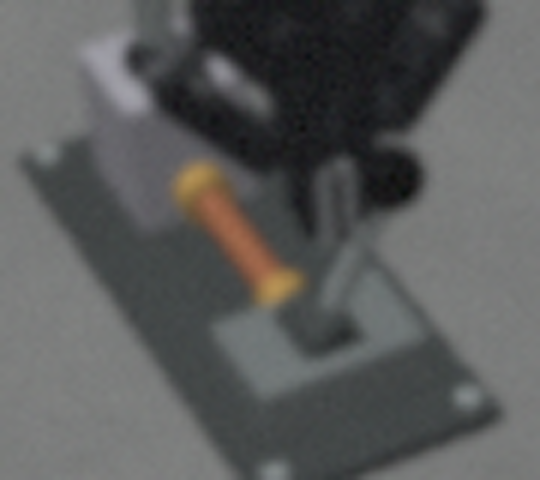

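The lever is hard over: ball at about (395,178) in the crop, and 8.7 N at the stop. Backing off in -x, then up.

>>> move_arm(jaw=[-1,-1,-1,-1,-1,-1,-1,-1,-1,-1], dp=[[-10,0,0],[-25,0,0],[-35,0,0],[-20,0,0],[0,0,40],[0,0,50],[0,0,50],[-20,-40,0],[-20,-40,0],[0,0,0]], turn=[[0,0,0],[0,0,0],[0,0,0],[0,0,0],[0,0,0],[0,0,0],[0,0,0],[0,0,0],[0,0,0],[0,0,0]])

```text
time_s: 21.55
position: [0.3935, 0.0574, 0.2193]
tcp_rot: [0.725, 0.688, 0.001, 0.001]
contact_force: [0.3, 0.9, 0.1]
finger_gap: 0.0001
grip_force: 0.0
```

```bash
python3 - <<'E'
from h import *
np.set_printoptions(precision=4,suppress=True)
s=manip.state(); print(s["position"],s["contact_force"])
I=[]
for n in("side","top"):
    p=capture(n)
    for q in("valve_tip","nozzle_head","tape"):
        for r in spotter.landmark_of(q,p)[:3]: print(n,q,round(r["confidence"],2),np.array(r["position"]))
    c=proj(p,[.511,.18,.09])[0].astype(int); x0,y0=max(c[0]-50,0),max(c[1]-75,0)
    I.append(cv2.resize(p["img"][y0:y0+125,x0:x0+100],None,fx=4,fy=4,interpolation=cv2.INTER_CUBIC))
cv2.imwrite("pics/c7.png",np.hstack(I)[:,:,::-1])
E
```

```text
[0.3935 0.0574 0.2193] [0.2948 0.9053 0.1171]
side valve_tip 0.62 [0.5498 0.1435 0.0902]
side nozzle_head 0.96 [ 0.6066 -0.0752  0.133 ]
side nozzle_head 0.69 [ 0.5822 -0.1346  0.1294]
side nozzle_head 0.52 [0.5103 0.2828 0.1647]
side tape 0.61 [ 0.7584  0.0065 -0.0012]
top valve_tip 0.71 [0.5485 0.1429 0.0897]
top nozzle_head 0.65 [ 0.5825 -0.134   0.1277]
top nozzle_head 0.44 [0.5097 0.285  0.1639]
top tape 0.62 [0.758  0.0067 0.0024]
```

View pics/c7.png

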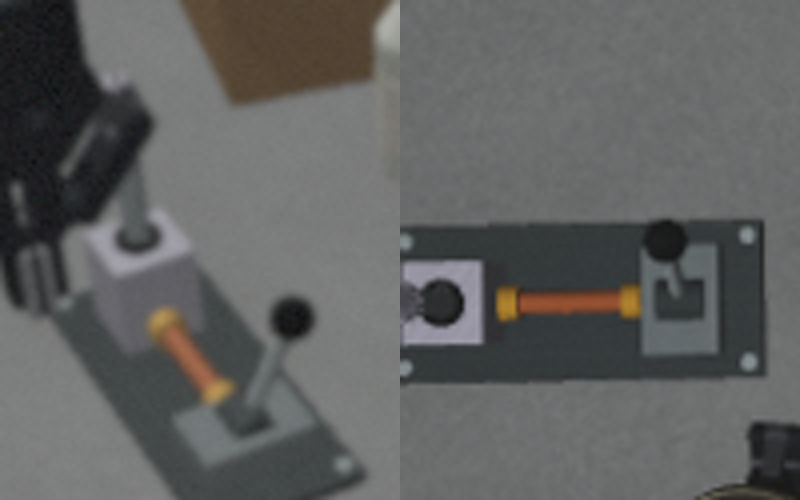

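The lever is fully open, with the ball at (0.549, 0.143). The nozzle is seated with its head at 164 mm, and the arm is clear. Handing in.

```bash
python3 -c "
from rig import manip
print(manip.finish_job())"
```

```text
the job is handed in; nothing more can be done
None
```

The steel nozzle is pressed home in the port (28.7 N against the hard bottom) and let go, the valve lever is fully over to open, the other fittings and the tape roll were not touched, and the job was handed in at about 22 s.

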